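# Load the table caddy

### The arm

A 6-joint arm with a two-finger parallel gripper is mounted at the origin on a cart in front of the work surface, level with it; the furniture and walls round the work are solid. World frame = base frame: x ahead of the robot, y to its left, z up, the work surface at z = 0. Lengths are in m, angles in rad, forces in N, time in s.
With the tool pointing down it reaches from about 0.375 to 0.9 m from the base axis. Payload 3.1 kg.
Tool frame: the origin (TCP) lies between the finger pads; the fingertips stand manip.finger_overhang ahead of it and the grasp point (between the pads) lies 5 mm behind it (manip.finger_overhang is the distance from the TCP to the fingertips, in m); z points along the fingers, y is the line along which they close (so a half turn about z gives the same grasp; the last joint's range is limited). The gripper opens to 85 mm and grips with 20 to 120 N. Pads are 22 mm wide; open, the fingers measure 114 mm over their backs; the gripper's body (76 mm by 85 mm) begins 54 mm behind the grasp point. The pads swing forward as they close: fully open they stand 13 mm farther back than shut.
Start: joints at [-1.476, 0.527, 1.433, -0, 1.181, -0.178], TCP at [0.169, -0.602, 0.245] pointing down, gripper open.
Joint ranges: [-3.08, 3.08], [-0.75, 2.2], [0.22, 2.44], [-1.43, 4.57], [0, 2.65], [-2.85, 2.85]. Speed limits (rad/s): [2.79, 2.79, 3.14, 3.14, 3.14, 3.14].

### API

Orientations are given as a unit quaternion [x, y, z, w].
In Python, from station import manip gives the robot as it stands.
- The arm moves only by the tool drive_tool, never from a script. Its argument "plan" is a list of rows, each a list of 7 numbers: the shift along the tool's x, y, z in m, then the turn, a rotation vector about the tool's x, y, z in degrees, then the opening, from -1 (shut) to 1 (fully open). In form: [[x, y, z, wx, wy, wz, gripper], ...]. A call has 1 to 10 rows; each row shifts and turns the commanded pose from where the row before left it, along the tool's axes as they then stand; what a row does not reach is not made up. A row lasts 1/10 s, in which the tool goes at most 50 mm and 8.59 degrees, less where a joint would pass 70% of its speed; a pose out of reach is approached as far as the arm can. A call is refused whole if a number of a shift passes 0.05 or a number of a turn 8.59, either way. A call with a gripper value outside its range is refused whole. The fingers move at their own pace and stop on an object; "newtons" is the grip in N (left out, the last holds). Time passes only in rows, so rows that do not move let the fingers close. It gives the time, the measured TCP pose, the force, the opening and the grip force at its end, in the units of the state.
- manip.sense(): the state, without advancing time (a new reading comes with each control period).
- manip.snapshot(name): name is "scene" or "top" or "wrist"; returns a dict with "image" (480x640x3 uint8, red, green, blue), "z_map" (480x640 float32, m along the optical axis (not along the pixel's ray), 0 where there is no reading), "fov_y" (degrees; the focal length in pixels is half the picture's height over the tangent of half this angle, whatever the lens; pixels are square), "cx", "cy" (the principal point, pixels), "extrinsics" (4x4, takes a point from camera to world coordinates); the wrist camera has in their place "mount" (4x4, takes a point from camera to tool coordinates, whose origin is the TCP and whose axes are the flange's). Camera axes: x right, y up, looking along -z (the intrinsics and any distortion apply to the point x, -y, -z); pixel columns grow to the right and rows downward; lengths in m; the calibration is good to about 2 mm. A picture is of the moment at which its call begins: read the wrist's pose just before it.
- manip.sign_off(): hands the job in; it is judged then, once.
The state is a dict: "t": time; "q": joint angles; "qd": joint speeds; "tau": joint torques, N m; "tcp_pos": TCP position; "tool_rot": TCP orientation; "force": force on the tool from outside, world axes, zero at the start; "ft_torque": the same for the moment, N m; "finger_gap": opening from 0.0 (shut) to 1.0 (fully open); "gripper_force": force on a finger pad.
Only numpy, scipy, OpenCV 4.12 (cv2) and the standard library are available. Lean on these libraries where they do the work, as an engineer would, in place of code of your own. Each camera call takes 0.05 s, during which the arm holds its last target. There are 200 camera calls.

### The job

Finish loading the wooden table caddy, in which the dark vinegar bottle and the clear oil bottle already stand in the two back corners, with the four things that stand on the worktop to its right: put the pepper mill between the two bottles, the salt shaker in front of the pepper mill, the mustard jar in front of the vinegar and the green-capped herb jar in front of the oil (in front means on the robot's side). Each goes upright on the floor of its own cell, set down gently, not dropped; leave the caddy, the two bottles, the garlic, the lemon and the mug where they are.

Things in the scene. Friction and masses are not known exactly. Their poses are not given: they have to be found in the camera images.
- caddy: loose wooden table caddy, open box 190 mm deep (x) by 250 wide (y), 1.6 kg. Origin: centre of underside; +x to its back (away from robot), +y left; yaw within 0.3 rad. Two rows of three cells, 84 (x) by 74 mm inside: centres at x -0.045 (front), +0.045 (back), y -0.080, 0, 0.080. Cell floor 8 mm above origin, dividers to 42 mm, front and back walls 45, end boards 79 (outer faces y +-0.125).
- vinegar_bottle: vinegar bottle of dark, nearly black-brown glass with a light stopper, already standing in a back corner cell of the caddy, left or right. Round, 50 mm across (neck and stopper 27), 209 mm high. Origin: centre of its underside, z up. Stays where it is.
- oil_bottle: oil bottle of clear glass with pale greenish oil, already standing in the other back corner cell; same shape and size as the vinegar bottle (a like bottle on the tray at the wall is not meant). Origin: centre of its underside, z up. Stays where it is.
- pepper_mill: pepper mill: turned brown wood, round, 58 mm across at the foot, 165 mm high with a small metal knob (12 mm across, the top 11 mm), about 0.18 kg, loose on the worktop. Its round head, 43 to 50 mm across, lies from 120 to 145 mm height: grip it there. Origin: centre of its underside, z up.
- salt_shaker: salt shaker: small pale glass shaker with a grey domed top, round, 90 mm high, about 0.1 kg, loose on the worktop. 44 mm across at 30 mm height, narrowing upward; the grey top is 34 mm across from 66 to 80 mm height: grip it there. Origin: centre of its underside, z up.
- mustard_jar: mustard jar: yellow-brown glass with a cream screw lid, round, 50 mm across, 106 mm high (lid 48 mm across, the top 15 mm), about 0.24 kg, loose on the worktop right of the caddy (a like jar on the tray at the wall is not meant). Origin: centre of its underside, z up.
- herb_jar: dried-herb jar: slim round clear spice jar with a tall green cap, 41 mm across, 122 mm high (cap: the top 38 mm), about 0.11 kg, loose on the worktop. Origin: centre of its underside, z up.
- garlic: bystander: bulb of garlic, 53 mm across and high, on the worktop. Origin: centre of its underside.
- lemon: bystander: lemon, 83 x 58 x 58 mm, on the worktop. Origin: centre of its underside.
- mug: bystander: green mug, 81 mm across, 94 mm high, at the back of the worktop. Origin: near the centre of its underside.

How it is judged:
At the end, for the whole second after the job is handed in: mill back middle, salt front middle, mustard in front of vinegar, herbs in front of oil, bottles still in their corners: each within 24 mm of its cell's centre along the caddy's axes, at most 16 mm above the caddy's underside, within 0.12 rad of upright, at rest (0.02 m/s); caddy flat (0.04 rad) (((x of vinegar_bottle in the frame of caddy between 0.021 and 0.069 m and y of vinegar_bottle in the frame of caddy between 0.056 and 0.104 m and x of oil_bottle in the frame of caddy between 0.021 and 0.069 m and y of oil_bottle in the frame of caddy between -0.104 and -0.056 m and x of pepper_mill in the frame of caddy between 0.021 and 0.069 m and y of pepper_mill in the frame of caddy between -0.024 and 0.024 m and x of salt_shaker in the frame of caddy between -0.069 and -0.021 m and y of salt_shaker in the frame of caddy between -0.024 and 0.024 m and x of mustard_jar in the frame of caddy between -0.069 and -0.021 m and y of mustard_jar in the frame of caddy between 0.056 and 0.104 m and x of herb_jar in the frame of caddy between -0.069 and -0.021 m and y of herb_jar in the frame of caddy between -0.104 and -0.056 m) or (x of vinegar_bottle in the frame of caddy between 0.021 and 0.069 m and y of vinegar_bottle in the frame of caddy between -0.104 and -0.056 m and x of oil_bottle in the frame of caddy between 0.021 and 0.069 m and y of oil_bottle in the frame of caddy between 0.056 and 0.104 m and x of pepper_mill in the frame of caddy between 0.021 and 0.069 m and y of pepper_mill in the frame of caddy between -0.024 and 0.024 m and x of salt_shaker in the frame of caddy between -0.069 and -0.021 m and y of salt_shaker in the frame of caddy between -0.024 and 0.024 m and x of mustard_jar in the frame of caddy between -0.069 and -0.021 m and y of mustard_jar in the frame of caddy between -0.104 and -0.056 m and x of herb_jar in the frame of caddy between -0.069 and -0.021 m and y of herb_jar in the frame of caddy between 0.056 and 0.104 m)) and z of each of pepper_mill, salt_shaker, mustard_jar, herb_jar, vinegar_bottle, oil_bottle in the frame of caddy below 0.016 m and angle between each of pepper_mill, salt_shaker, mustard_jar, herb_jar, vinegar_bottle, oil_bottle's own z axis and vertical below 0.12 rad and linear speed of each of pepper_mill, salt_shaker, mustard_jar, herb_jar, vinegar_bottle, oil_bottle, caddy below 0.02 m/s and angle between caddy's own z axis and vertical below 0.04 rad); the robot touches nothing.
It fails at once if a thing is knocked over or tipped far from upright (angle between any of pepper_mill, salt_shaker, mustard_jar, herb_jar, vinegar_bottle, oil_bottle's own z axis and vertical above 0.7 rad).
It fails at once if the pepper mill, the salt shaker, the mustard jar or the herb jar is dropped or knocked instead of set down gently (moving faster than 0.5 m/s within 30 mm of the surface that the caddy stands on) ((z of pepper_mill in the frame of caddy below 0.03 m and linear speed of pepper_mill above 0.5 m/s) or (z of salt_shaker in the frame of caddy below 0.03 m and linear speed of salt_shaker above 0.5 m/s) or (z of mustard_jar in the frame of caddy below 0.03 m and linear speed of mustard_jar above 0.5 m/s) or (z of herb_jar in the frame of caddy below 0.03 m and linear speed of herb_jar above 0.5 m/s)).
It fails at once if the caddy is shoved more than 30 mm (distance of caddy from where it was at the start of the episode above 0.03 m).
It fails at once if a bottle that already stood in the caddy is taken out or shifted more than 40 mm (distance of any of vinegar_bottle, oil_bottle from where it was at the start of the episode above 0.04 m).
It fails at once if the garlic, the lemon or the mug is pushed more than 30 mm (distance of any of garlic, lemon, mug from where it was at the start of the episode above 0.03 m).
It also fails if it takes over 144 s, if anything falls off the work surface, if the arm or the gripper's body presses on something with over 40 N, if the wrist force passes 120 N, or if a joint passes its speed limit or range.

## Working session

There is one attempt and no reset: what is moved stays moved. The work goes in short steps, Python scripts to look and compute and a tool call to move; the robot and the scene stay as the last step left them, time stands still between calls to the robot, and variables do not carry over. Pictures are saved under pics/ and viewed, at most 14 in all, crops included, and the job is handed in when it is done.

Besides the shell and the picture viewer there is one more tool, called as name(argument=value, ...) on one line, values as JSON. drive_tool: Moves the arm, as the interface text tells. Its arguments: {"type":"object","properties":{"plan":{"type":"array"},"newtons":{"type":"number"}},"required":["plan"]}

```bash
ls; mkdir -p pics
python3 - <<'E'
from station import manip
import cv2,numpy as np
s=manip.sense(); print(s, manip.finger_overhang)
for n in("scene","top"):
    d=manip.snapshot(n); cv2.imwrite(f"pics/{n}0.png",d["image"][:,:,::-1]); np.savez(f"{n}0.npz",**d)
    print(n,{k:d[k] for k in d if k not in("image","z_map")}, (d["z_map"]>0).mean())
E
```

```text
pics
{'t': 0.0, 'q': array([-1.47551972e+00,  5.28448326e-01,  1.43388259e+00, -1.71572520e-05,
        1.18143860e+00, -1.78511175e-01]), 'qd': array([4.82262728e-05, 2.84259227e-04, 4.19502634e-04, 1.23392188e-03,
       7.43552317e-04, 1.87367097e-03]), 'tau': array([-1.31214110e-03, -4.42350626e+01, -1.78026921e+01, -3.86630918e-04,
        8.38292734e-03, -4.83075212e-06]), 'tcp_pos': array([ 0.16893841, -0.60102149,  0.24435084]), 'tool_rot': array([ 9.90643622e-01,  1.36469883e-01,  3.73584305e-05, -1.08782075e-03]), 'force': array([ 0.15441462, -0.57364281, -0.21736616]), 'ft_torque': array([ 0.00758894, -0.02631359,  0.00254297]), 'gripper_force': 0.0, 'finger_gap': 0.999319638484529} 0.014
scene {'fov_y': 43.43318819848945, 'cx': 335.3472702212123, 'cy': 238.6464050964594, 'extrinsics': array([[-0.88475926,  0.30754325, -0.35016882,  0.08401376],
       [-0.46598146, -0.59649359,  0.65349574,  0.82923051],
       [-0.00789525,  0.74135858,  0.67106268,  0.91492265],
       [ 0.        ,  0.        ,  0.        ,  1.        ]])} 0.996181640625
top {'fov_y': 43.96452028248944, 'cx': 320.35877586440364, 'cy': 233.2910800049424, 'extrinsics': array([[-0.01643114,  0.98676649, -0.16131308,  0.28127806],
       [-0.99963549, -0.01966872, -0.01849375, -0.03816257],
       [-0.02142183,  0.16095041,  0.98672999,  1.55318036],
       [ 0.        ,  0.        ,  0.        ,  1.        ]])} 0.9959895833333333
```

View pics/top0.png

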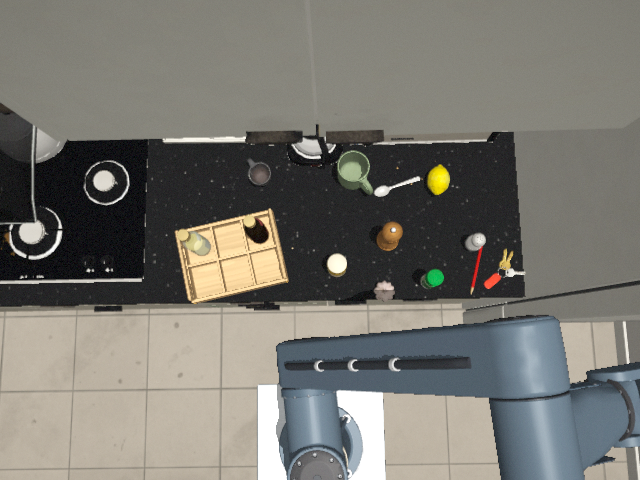

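View pics/scene0.png

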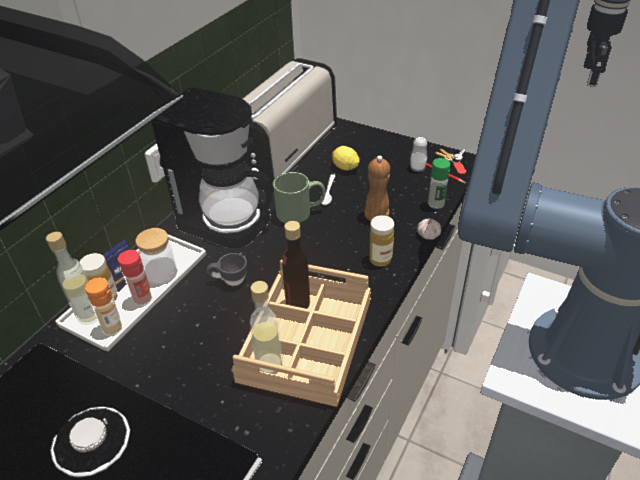

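The top view shows oil at (195,240) in the back-left cell and vinegar at (257,228) in the back-right. On the worktop it shows mustard (337,264), mill (390,235), herb (433,278), salt (476,241) and garlic (385,290). The scene view agrees with this layout. Mustard therefore goes front right and herbs front left. Next I'll measure with rays and depth.

```bash
cat > h.py <<'E'
import numpy as np, cv2
def cloud(d,T=None):
    T=d["extrinsics"] if T is None else T
    z=d["z_map"].astype(float); h,w=z.shape; f=h/2/np.tan(np.radians(float(d["fov_y"]))/2)
    v,u=np.mgrid[:h,:w]
    p=np.stack([(u-d["cx"])/f*z,-(v-d["cy"])/f*z,-z],-1)@T[:3,:3].T+T[:3,3]
    p[z<=0]=np.nan
    return p
def circ(p,r):
    from scipy.optimize import least_squares
    return least_squares(lambda c:np.hypot(*(p-c).T)-r,p.mean(0),loss="soft_l1",f_scale=.002).x
E
cat > m.py <<'E'
import sys
from h import *
things=dict(mustard=((337,264),.106,.024,.094),mill=((390,235),.165,.025,.122),herb=((433,278),.122,.0205,.09),salt=((476,241),.09,.017,.067),oil=((184,234),.209,.0135,.19),vin=((250,222),.209,.0135,.19),garlic=((385,290),.053,.026,.01),lemon=((438,180),.058,.03,.01),mug=((353,170),.094,.04,.03))
C={n:cloud(np.load(n+"0.npz")) for n in("top","scene")}
g=C["top"][260:300,150:160].reshape(-1,3); print("table z",np.nanmedian(g[:,2]), np.nanmedian(C["scene"][380:420,200:225,2]))
for k,((u,v),h,r,lo) in things.items():
    c0=np.nanmedian(C["top"][v-2:v+3,u-2:u+3].reshape(-1,3),0)
    for n in C:
        P=C[n].reshape(-1,3); s=P[(np.hypot(*(P[:,:2]-c0[:2]).T)<.05)&(P[:,2]>lo)&(P[:,2]<h+.01)]
        if len(s)<8: continue
        print(k,n,len(s),"mean",s.mean(0).round(3),"box",s.min(0).round(3),s.max(0).round(3),"rimcirc",circ(s[(s[:,2]<h-.012),:2],r).round(3) if n=="scene" and (s[:,2]<h-.012).sum()>8 else "")
E
python3 m.py
python3 - <<'E'
from h import *
for n in("top","scene"):
    P=cloud(np.load(n+"0.npz")).reshape(-1,3)
    for lo,hi in((.03,.055),(.06,.09),(.03,.09)):
        s=P[(P[:,2]>lo)&(P[:,2]<hi)&(P[:,0]>.3)&(P[:,0]<.7)&(P[:,1]>.02)&(P[:,1]<.4)]
        print(n,lo,len(s),s.min(0).round(3),s.max(0).round(3),cv2.minAreaRect(s[:,:2].astype(np.float32)*1000))
p=cloud(np.load("top0.npz"))
for v,u in((100,400),(100,200),(60,500),(200,580),(170,353),(15,300)): print((v,u),p[v,u].round(3))
E
```

```text
table z 0.0006998836555013321 7.563152450429378e-06
mustard top 295 mean [ 0.442 -0.05   0.105] box [ 0.419 -0.073  0.095] [ 0.466 -0.028  0.115] rimcirc 
mustard scene 350 mean [ 0.442 -0.043  0.104] box [ 0.42  -0.073  0.094] [ 0.469 -0.021  0.11 ] rimcirc 
mill top 336 mean [ 0.512 -0.183  0.148] box [ 0.489 -0.209  0.13 ] [ 0.537 -0.16   0.169] rimcirc 
mill scene 379 mean [ 0.51  -0.171  0.143] box [ 0.489 -0.194  0.122] [ 0.536 -0.153  0.167] rimcirc [ 0.516 -0.186]
herb top 257 mean [ 0.402 -0.283  0.12 ] box [ 0.382 -0.305  0.091] [ 0.423 -0.265  0.132] rimcirc 
herb scene 329 mean [ 0.402 -0.274  0.113] box [ 0.383 -0.304  0.09 ] [ 0.424 -0.259  0.125] rimcirc [ 0.405 -0.284]
salt top 158 mean [ 0.497 -0.402  0.085] box [ 0.482 -0.422  0.068] [ 0.515 -0.387  0.095] rimcirc 
salt scene 144 mean [ 0.498 -0.395  0.081] box [ 0.483 -0.413  0.067] [ 0.516 -0.381  0.092] rimcirc [ 0.491 -0.376]
oil top 114 mean [0.501 0.301 0.213] box [0.489 0.289 0.193] [0.516 0.316 0.219] rimcirc 
oil scene 336 mean [0.5   0.309 0.21 ] box [0.489 0.289 0.19 ] [0.516 0.32  0.219] rimcirc [0.504 0
[... 1287 characters left out ...]
0856933594), 12.19633674621582)
scene 0.03 4235 [0.356 0.079 0.03 ] [0.7   0.363 0.055] ((532.8413696289062, 223.96900939941406), (306.55682373046875, 271.568359375), 12.100927352905273)
scene 0.06 1914 [0.362 0.079 0.06 ] [0.59  0.361 0.09 ] ((475.8556823730469, 220.55369567871094), (180.63912963867188, 254.20648193359375), 12.194365501403809)
scene 0.03 6366 [0.356 0.079 0.03 ] [0.7   0.363 0.09 ] ((532.8413696289062, 223.96900939941406), (306.55682373046875, 271.568359375), 12.100927352905273)
(100, 400) [ 0.605 -0.14   0.741]
(100, 200) [0.607 0.145 0.754]
(60, 500) [ 0.605 -0.249  0.863]
(200, 580) [ 0.538 -0.553  0.342]
(170, 353) [ 0.706 -0.1   -0.001]
(15, 300) [ 0.607 -0.01   0.977]
```

Oil is back-left and vinegar back-right. The caddy is at (0.475, 0.219) with yaw about 12.2°. Those numbers predict the bottles at (.536,.150) and (.502,.307), against (.533,.150) and (.503,.304) measured. I'll align the tool once so that its x is caddy +y and its y is caddy +x, then work in that frame.

drive_tool(plan=[[0, 0, 0, 0, 0, -8.5, 1], [0, 0, 0, 0, 0, -8.5, 1], [0, 0, 0, 0, 0, -8.5, 1], [0, 0, 0, 0, 0, -8.5, 1], [0, 0, 0, 0, 0, -8.5, 1], [0, 0, 0, 0, 0, -8.5, 1], [0, 0, 0, 0, 0, -8.5, 1], [0, 0, 0, 0, 0, -8.5, 1], [0, 0, 0, 0, 0, -8.5, 1], [0, 0, 0, 0, 0, -8.5, 1]], newtons=30)

```text
t: 1.1
tcp_pos: [0.169, -0.6013, 0.2447]
tool_rot: [0.636, 0.772, 0.0, -0.0]
force: [-0.9, -0.2, 0.4]
finger_gap: 1.0
gripper_force: 0.0
```

```bash
cat > go.py <<'E'
# prints tool-frame shift from measured TCP to named world targets (grasp point 5 mm behind TCP)
import sys,numpy as np
from scipy.spatial.transform import Rotation as Ro
from station import manip
c=np.array([.475,.219]);a=np.radians(12.2);ex=np.array([np.cos(a),np.sin(a)]);ey=np.array([-ex[1],ex[0]])
cell=lambda X,Y:c+X*ex+Y*ey
T=dict(mustard=(.4425,-.050,.080),mill=(.513,-.1845,.132),herb=(.4025,-.285,.097),salt=(.498,-.402,.073),
 mill_c=(*cell(.045,0),.140),salt_c=(*cell(-.045,0),.081),mustard_c=(*cell(-.045,-.08),.088),herb_c=(*cell(-.045,.08),.105),front=(*cell(-.08,0),.25))
s=manip.sense();R=Ro.from_quat(s["tool_rot"])
print("t",round(s["t"],2),"tcp",s["tcp_pos"].round(4),"yaw_y",np.degrees(np.arctan2(*R.apply([0,1,0])[1::-1])).round(2),"z",R.apply([0,0,1]).round(4),"gap",round(s["finger_gap"],3),"F",s["force"].round(1),"q",s["q"].round(2))
for k in sys.argv[1:]:
    p=np.array(T[k])-[0,0,.005]; print(k,p.round(4),"shift mm",(R.inv().apply(p-s["tcp_pos"])*1000).round(1))
E
python3 go.py mill salt
```

```text
t 1.1 tcp [ 0.169  -0.6013  0.2447] yaw_y 11.04 z [-1.0e-04  1.3e-03 -1.0e+00] gap 1.0 F [-0.9 -0.2  0.4] q [-1.48  0.53  1.43  0.    1.18 -1.67]
mill [ 0.513  -0.1845  0.127 ] shift mm [343.1 417.4 118.2]
salt [ 0.498 -0.402  0.068] shift mm [132.4 361.1 176.9]
```

drive_tool(plan=[[0, 0, 0, 0, 0, -1.1, 1], [0.033, 0.036, 0, 0, 0, 0, 1], [0.033, 0.036, 0, 0, 0, 0, 1], [0.033, 0.036, 0, 0, 0, 0, 1], [0.033, 0.036, 0, 0, 0, 0, 1], [0.033, 0.036, 0, 0, 0, 0, 1], [0.033, 0.036, 0, 0, 0, 0, 1], [0.033, 0.036, 0, 0, 0, 0, 1], [0.033, 0.036, 0, 0, 0, 0, 1], [0, 0, 0, 0, 0, 0, 1]])

```text
t: 2.1
tcp_pos: [0.3989, -0.2789, 0.2451]
tool_rot: [0.629, 0.777, 0.001, -0.001]
force: [-0.8, -0.9, -0.7]
finger_gap: 1.003
gripper_force: 0.0
```

```bash
python3 go.py mill
```

```text
t 2.1 tcp [ 0.3989 -0.2789  0.2451] yaw_y 12.05 z [-3.0e-04  3.1e-03 -1.0e+00] gap 1.003 F [-0.8 -0.9 -0.7] q [-0.84  0.34  1.77  0.    1.03 -1.05]
mill [ 0.513  -0.1845  0.127 ] shift mm [ 68.2 131.3 118.4]
```

drive_tool(plan=[[0.017, 0.033, 0, 0, 0, 0, 1], [0.017, 0.033, 0, 0, 0, 0, 1], [0.017, 0.033, 0, 0, 0, 0, 1], [0.017, 0.032, 0, 0, 0, 0, 1], [0, 0, 0, 0, 0, 0, 1], [0, 0, 0, 0, 0, 0, 1]])

```text
t: 2.7
tcp_pos: [0.5113, -0.1912, 0.245]
tool_rot: [0.631, 0.776, -0.0, -0.0]
force: [-0.2, -0.3, 0.2]
finger_gap: 0.998
gripper_force: 0.0
```

```bash
python3 go.py mill
python3 - <<'E'
from h import *
from station import manip
from scipy.spatial.transform import Rotation as Ro
s=manip.sense(); d=manip.snapshot("wrist"); W=np.eye(4); W[:3,:3]=Ro.from_quat(s["tool_rot"]).as_matrix(); W[:3,3]=s["tcp_pos"]
cv2.imwrite("pics/w1.png",d["image"][:,:,::-1]); print(d["mount"].round(3),d["fov_y"])
P=cloud(d,W@d["mount"]).reshape(-1,3)
k=(np.hypot(P[:,0]-.513,P[:,1]+.1845)<.045)&(P[:,2]>.12)&(P[:,2]<.18); q=P[k]; print(len(q),q.min(0),q.max(0),q.mean(0))
E
```

```text
t 2.7 tcp [ 0.5113 -0.1912  0.245 ] yaw_y 11.79 z [-9.e-04 -2.e-04 -1.e+00] gap 0.998 F [-0.2 -0.3  0.2] q [-0.56  0.42  1.63 -0.    1.09 -0.77]
mill [ 0.513  -0.1845  0.127 ] shift mm [  6.2   3.1 118. ]
[[-0.     0.945  0.326  0.085]
 [ 1.     0.    -0.001 -0.   ]
 [-0.001  0.326 -0.945 -0.128]
 [ 0.     0.     0.     1.   ]] 58.53663336002606
5550 [ 0.49006463 -0.20810893  0.12016024] [ 0.53938294 -0.15844703  0.1661155 ] [ 0.51335003 -0.1783337   0.14820661]
```

View pics/w1.png

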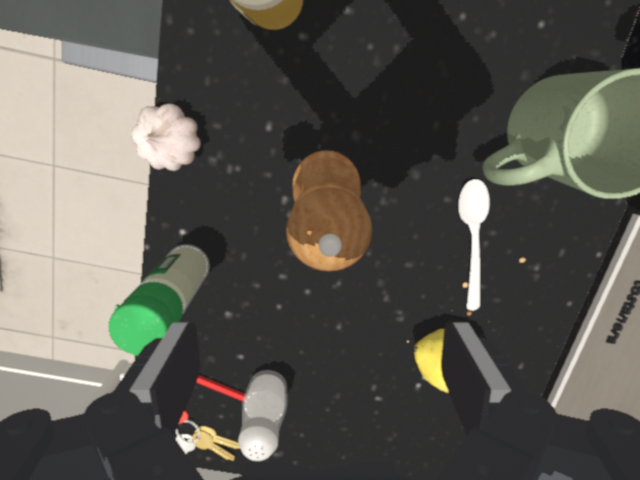

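The wrist view shows the mill at (330,245), which puts its centre at about (.514,-.184) and matches the earlier measurement. Descending.

drive_tool(plan=[[0.006, 0.004, 0.02, 0, 0, 0, 1], [0, 0, 0.03, 0, 0, 0, 1], [0, 0, 0.03, 0, 0, 0, 1], [0, 0, 0.025, 0, 0, 0, 1], [0, 0, 0.012, 0, 0, 0, 1], [0, 0, 0, 0, 0, 0, 1], [0, 0, 0, 0, 0, 0, -1], [0, 0, 0, 0, 0, 0, -1], [0, 0, 0, 0, 0, 0, -1], [0, 0, 0, 0, 0, 0, -1]], newtons=30)

```text
t: 3.75
tcp_pos: [0.515, -0.185, 0.13]
tool_rot: [0.631, 0.776, 0.0, 0.002]
force: [-0.4, -0.3, 6.7]
finger_gap: 0.55
gripper_force: 30.4
```

drive_tool(plan=[[0, 0, 0, 0, 0, 0, -1], [0, 0, 0, 0, 0, 0, -1], [0, 0, 0, 0, 0, 0, -1], [0, 0, 0, 0, 0, 0, -1]])

```text
t: 4.15
tcp_pos: [0.515, -0.185, 0.13]
tool_rot: [0.631, 0.776, 0.0, 0.002]
force: [-0.2, -0.1, 6.9]
finger_gap: 0.553
gripper_force: 30.4
```

```bash
python3 go.py mill front
```

```text
t 4.15 tcp [ 0.515 -0.185  0.13 ] yaw_y 11.8 z [ 0.0028 -0.002  -1.    ] gap 0.553 F [-0.2 -0.1  6.9] q [-0.55  0.59  1.73 -0.    0.82 -0.75]
mill [ 0.513  -0.1845  0.127 ] shift mm [ 0.9 -1.9  3. ]
front [0.3968 0.2021 0.245 ] shift mm [ 402.8  -36.3 -116.1]
```

drive_tool(plan=[[0, 0, -0.01, 0, 0, 0, -1], [0, 0, -0.025, 0, 0, 0, -1], [0, 0, -0.035, 0, 0, 0, -1], [0, 0, -0.035, 0, 0, 0, -1], [0, 0, -0.03, 0, 0, 0, -1], [0.02, -0.005, 0, 0, 0, -0.4, -1], [0.03, -0.01, 0, 0, 0, 0, -1], [0.035, -0.01, 0, 0, 0, 0, -1], [0.035, -0.01, 0, 0, 0, 0, -1], [0.035, 0, 0, 0, 0, 0, -1]])

```text
t: 5.15
tcp_pos: [0.4448, -0.0387, 0.2635]
tool_rot: [0.628, 0.778, -0.0, -0.001]
force: [0.3, -0.3, -1.9]
finger_gap: 0.546
gripper_force: 31.5
```

drive_tool(plan=[[0.035, 0, 0, 0, 0, 0, -1], [0.035, 0, 0, 0, 0, 0, -1], [0.035, 0, 0, 0, 0, 0, -1], [0.035, 0, 0, 0, 0, 0, -1], [0.035, 0, 0, 0, 0, 0, -1], [0.035, 0, 0, 0, 0, 0, -1], [0.025, 0, 0, 0, 0, 0, -1], [0.015, 0, 0, 0, 0, 0, -1], [0, 0, 0, 0, 0, 0, -1], [0, 0, 0, 0, 0, 0, -1]])

```text
t: 6.15
tcp_pos: [0.3941, 0.204, 0.2635]
tool_rot: [0.627, 0.779, -0.0, 0.0]
force: [0.4, 0.2, -2.3]
finger_gap: 0.546
gripper_force: 31.6
```

```bash
python3 go.py mill_c front
python3 - <<'E'
from h import *
from station import manip
d=manip.snapshot("scene"); cv2.imwrite("pics/s1.png",d["image"][:,:,::-1])
E
```

```text
t 6.15 tcp [0.3941 0.204  0.2635] yaw_y 12.27 z [ 1.e-04 -8.e-04 -1.e+00] gap 0.546 F [ 0.4  0.2 -2.3] q [ 0.23  0.26  1.84 -0.    1.04  0.01]
mill_c [0.519  0.2285 0.135 ] shift mm [ -2.5 127.3 128.5]
front [0.3968 0.2021 0.245 ] shift mm [-2.4  2.3 18.5]
```

View pics/s1.png

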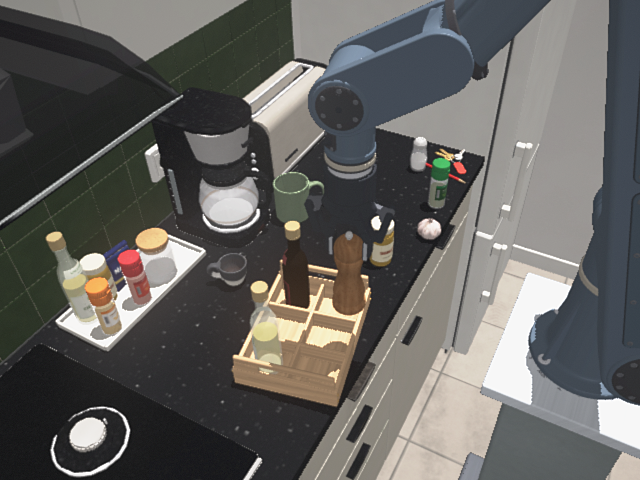

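The scene view shows the mill hanging upright at (348,270), in front of the caddy, with the bottles untouched. Moving it in and lowering; the TCP should end at about 0.138.

drive_tool(plan=[[-0.002, 0.027, 0, 0, 0, 0, -1], [0, 0.035, 0, 0, 0, 0, -1], [0, 0.035, 0, 0, 0, 0, -1], [0, 0.03, 0, 0, 0, 0, -1], [0, 0, 0, 0, 0, 0, -1], [0, 0, 0.02, 0, 0, 0, -1], [0, 0, 0.03, 0, 0, 0, -1], [0, 0, 0.03, 0, 0, 0, -1], [0, 0, 0.02, 0, 0, 0, -1], [0, 0, 0, 0, 0, 0, -1]])

```text
t: 7.2
tcp_pos: [0.5163, 0.2272, 0.1604]
tool_rot: [0.629, 0.778, -0.003, -0.003]
force: [-0.4, 0.4, -1.9]
finger_gap: 0.55
gripper_force: 31.9
```

```bash
python3 go.py mill_c
```

```text
t 7.2 tcp [0.5163 0.2272 0.1604] yaw_y 12.1 z [-0.0082 -0.0021 -1.    ] gap 0.55 F [-0.4  0.4 -1.9] q [ 0.22  0.56  1.66 -0.    0.93  0.01]
mill_c [0.519  0.2285 0.135 ] shift mm [ 0.7  3.1 25.4]
```

drive_tool(plan=[[0, 0.001, 0.008, 0, 0, 0, -1], [0, 0, 0.007, 0, 0, 0, -1], [0, 0, 0.005, 0, 0, 0, -1], [0, 0, 0, 0, 0, 0, -1], [0, 0, 0, 0, 0, 0, -1]])

```text
t: 7.7
tcp_pos: [0.5202, 0.2293, 0.1437]
tool_rot: [0.628, 0.778, 0.0, 0.0]
force: [0.9, 0.3, -1.5]
finger_gap: 0.545
gripper_force: 31.9
```

```bash
python3 go.py mill_c
```

```text
t 7.7 tcp [0.5202 0.2293 0.1437] yaw_y 12.19 z [ 6.e-04  1.e-04 -1.e+00] gap 0.545 F [ 0.9  0.3 -1.5] q [0.22 0.59 1.67 0.   0.88 0.01]
mill_c [0.519  0.2285 0.135 ] shift mm [-0.5 -1.4  8.7]
```

drive_tool(plan=[[0, -0.001, 0.003, 0, 0, 0, -1], [0, 0, 0.002, 0, 0, 0, -1], [0, 0, 0.001, 0, 0, 0, -1], [0, 0, 0, 0, 0, 0, -1]])

```text
t: 8.1
tcp_pos: [0.5191, 0.2293, 0.1381]
tool_rot: [0.628, 0.778, 0.0, 0.0]
force: [-1.5, -0.3, 3.9]
finger_gap: 0.544
gripper_force: 32.3
```

Contact force is up, so the mill is seated. Releasing and lifting.

drive_tool(plan=[[0, 0, 0, 0, 0, 0, 0.2], [0, 0, 0, 0, 0, 0, 0.4], [0, 0, 0, 0, 0, 0, 0.6], [0, 0, 0, 0, 0, 0, 0.6], [0, 0, -0.015, 0, 0, 0, 0.6], [0, 0, -0.03, 0, 0, 0, 0.6], [0, 0, -0.03, 0, 0, 0, 0.6], [0, 0, -0.03, 0, 0, 0, 0.6], [0, 0, 0, 0, 0, 0, 1], [0, 0, 0, 0, 0, 0, 1]])

```text
t: 9.1
tcp_pos: [0.5191, 0.229, 0.2427]
tool_rot: [0.628, 0.778, 0.0, 0.0]
force: [-0.0, -0.3, -0.1]
finger_gap: 1.0
gripper_force: 0.0
```

```bash
python3 go.py salt
python3 - <<'E'
from h import *
from station import manip
d=manip.snapshot("scene"); cv2.imwrite("pics/s2.png",d["image"][:,:,::-1])
E
```

```text
t 9.1 tcp [0.5191 0.229  0.2427] yaw_y 12.19 z [ 1.3e-03  3.0e-04 -1.0e+00] gap 1.0 F [-0.  -0.3 -0.1] q [ 0.22  0.45  1.58 -0.    1.1   0.01]
salt [ 0.498 -0.402  0.068] shift mm [-612.3 -154.1  174.6]
```

View pics/s2.png

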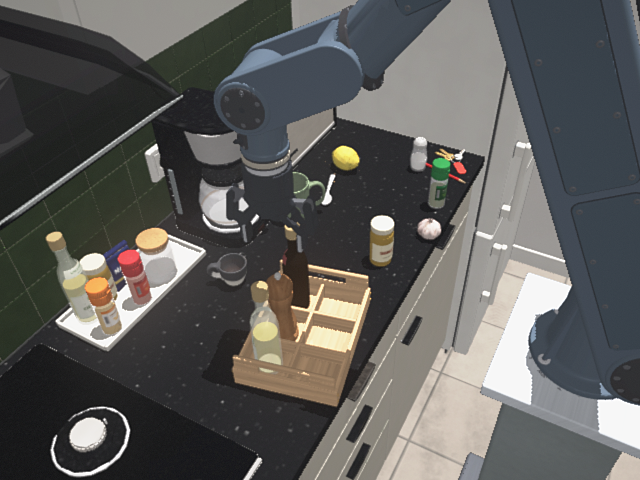

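The mill stands in the back middle cell at (283,310). Now the salt.

drive_tool(plan=[[-0.02, -0.02, 0, 0, 0, 0, 1], [-0.04, -0.02, 0, 0, 0, 0, 1], [-0.045, -0.014, 0, 0, 0, 0, 1], [-0.045, -0.01, 0, 0, 0, 0, 1], [-0.045, -0.01, 0, 0, 0, 0, 1], [-0.045, -0.01, 0, 0, 0, 0, 1], [-0.045, -0.01, 0, 0, 0, 0, 1], [-0.045, -0.01, 0, 0, 0, 0, 1], [-0.045, -0.01, 0, 0, 0, 0, 1], [-0.045, -0.01, 0, 0, 0, 0, 1]])

```text
t: 10.15
tcp_pos: [0.4852, -0.209, 0.2405]
tool_rot: [0.628, 0.778, -0.0, -0.002]
force: [0.7, -0.7, 0.3]
finger_gap: 0.997
gripper_force: 0.0
```

drive_tool(plan=[[-0.045, -0.01, 0, 0, 0, 0, 1], [-0.045, -0.01, 0, 0, 0, 0, 1], [-0.045, -0.01, 0, 0, 0, 0, 1], [-0.035, 0, 0, 0, 0, 0, 1], [-0.02, 0, 0, 0, 0, 0, 1], [0, 0, 0, 0, 0, 0, 1], [0, 0, 0, 0, 0, 0, 1]])

```text
t: 10.85
tcp_pos: [0.4963, -0.3986, 0.2403]
tool_rot: [0.628, 0.778, 0.001, -0.002]
force: [0.9, -0.2, 0.4]
finger_gap: 0.998
gripper_force: 0.0
```

```bash
python3 go.py salt
cat > w.py <<'E'
# box of the points of a thing seen by the wrist camera, in the height range given
import sys; from h import *
from station import manip
from scipy.spatial.transform import Rotation as Ro
x,y,lo,hi=map(float,sys.argv[1:5])
s=manip.sense(); d=manip.snapshot("wrist"); W=np.eye(4); W[:3,:3]=Ro.from_quat(s["tool_rot"]).as_matrix(); W[:3,3]=s["tcp_pos"]
P=cloud(d,W@d["mount"]).reshape(-1,3)
q=P[(np.hypot(P[:,0]-x,P[:,1]-y)<.045)&(P[:,2]>lo)&(P[:,2]<hi)]; print(len(q),"min",q.min(0).round(4),"max",q.max(0).round(4),"mid",((q.min(0)+q.max(0))/2).round(4))
E
python3 w.py .498 -.402 .068 .1
```

```text
t 10.85 tcp [ 0.4963 -0.3986  0.2403] yaw_y 12.15 z [-0.0029  0.0039 -1.    ] gap 0.998 F [ 0.9 -0.2  0.4] q [-0.85  0.55  1.4   0.    1.19 -1.06]
salt [ 0.498 -0.402  0.068] shift mm [ -4.4   1.3 172.2]
1838 min [ 0.4828 -0.4206  0.0681] max [ 0.5168 -0.3867  0.0914] mid [ 0.4998 -0.4036  0.0797]
```

drive_tool(plan=[[-0.005, 0.002, 0.02, 0, 0, 0, 1], [0, 0, 0.035, 0, 0, 0, 1], [0, 0, 0.04, 0, 0, 0, 1], [0, 0, 0.035, 0, 0, 0, 1], [0, 0, 0.025, 0, 0, 0, 1], [0, 0, 0.015, 0, 0, 0, 1], [0, 0, 0, 0, 0, 0, 1], [0, 0, 0, 0, 0, 0, 1]])

```text
t: 11.7
tcp_pos: [0.5008, -0.4039, 0.0731]
tool_rot: [0.628, 0.778, -0.0, 0.0]
force: [-1.0, -0.4, 0.2]
finger_gap: 0.999
gripper_force: 0.0
```

```bash
python3 go.py salt
```

```text
t 11.7 tcp [ 0.5008 -0.4039  0.0731] yaw_y 12.23 z [ 7.e-04 -6.e-04 -1.e+00] gap 0.999 F [-1.  -0.4  0.2] q [-0.85  0.77  1.51  0.    0.86 -1.07]
salt [ 0.498 -0.402  0.068] shift mm [ 2.5 -2.4  5.1]
```

drive_tool(plan=[[0, -0.001, 0.005, 0, 0, 0, 1], [0, 0, 0, 0, 0, 0, -1], [0, 0, 0, 0, 0, 0, -1], [0, 0, 0, 0, 0, 0, -1], [0, 0, 0, 0, 0, 0, -1], [0, 0, 0, 0, 0, 0, -1], [0, 0, 0, 0, 0, 0, -1], [0, 0, 0, 0, 0, 0, -1], [0, 0, 0, 0, 0, 0, -1]], newtons=25)

```text
t: 12.6
tcp_pos: [0.4996, -0.4048, 0.0679]
tool_rot: [0.628, 0.778, -0.0, 0.001]
force: [0.1, -0.8, 5.8]
finger_gap: 0.388
gripper_force: 25.2
```

```bash
python3 go.py salt salt_c
```

```text
t 12.6 tcp [ 0.4996 -0.4048  0.0679] yaw_y 12.19 z [ 8.e-04 -9.e-04 -1.e+00] gap 0.388 F [ 0.1 -0.8  5.8] q [-0.85  0.78  1.51  0.    0.85 -1.07]
salt [ 0.498 -0.402  0.068] shift mm [ 3.1 -1.  -0.1]
salt_c [0.431  0.2095 0.076 ] shift mm [614.9  62.6  -8.6]
```

drive_tool(plan=[[0, 0, -0.01, 0, 0, 0, -1], [0, 0, -0.03, 0, 0, 0, -1], [0, 0, -0.04, 0, 0, 0, -1], [0, 0, -0.04, 0, 0, 0, -1], [0, 0, -0.04, 0, 0, 0, -1], [0.02, 0, 0, 0, 0, 0, -1], [0.035, 0, 0, 0, 0, 0, -1], [0.04, 0, 0, 0, 0, 0, -1], [0.04, 0, 0, 0, 0, 0, -1], [0.04, 0.006, 0, 0, 0, 0, -1]])

```text
t: 13.6
tcp_pos: [0.4666, -0.2303, 0.227]
tool_rot: [0.628, 0.778, -0.0, -0.001]
force: [-0.2, 0.4, -1.5]
finger_gap: 0.394
gripper_force: 25.1
```

drive_tool(plan=[[0.04, 0.006, 0, 0, 0, 0, -1], [0.04, 0.006, 0, 0, 0, 0, -1], [0.04, 0.006, 0, 0, 0, 0, -1], [0.04, 0.006, 0, 0, 0, 0, -1], [0.04, 0.006, 0, 0, 0, 0, -1], [0.04, 0.006, 0, 0, 0, 0, -1], [0.04, 0.006, 0, 0, 0, 0, -1], [0.04, 0.006, 0, 0, 0, 0, -1], [0.04, 0.006, 0, 0, 0, 0, -1], [0.04, 0, 0, 0, 0, 0, -1]])

```text
t: 14.6
tcp_pos: [0.4366, 0.1719, 0.2274]
tool_rot: [0.628, 0.778, 0.0, 0.0]
force: [0.3, -1.0, -1.1]
finger_gap: 0.388
gripper_force: 25.1
```

drive_tool(plan=[[0.025, 0, 0, 0, 0, 0, -1], [0.015, 0, 0, 0, 0, 0, -1], [0, 0, 0, 0, 0, 0, -1], [0, 0, 0, 0, 0, 0, -1]])

```text
t: 15.0
tcp_pos: [0.4278, 0.2092, 0.2272]
tool_rot: [0.628, 0.779, -0.0, -0.0]
force: [-0.6, -0.2, -0.7]
finger_gap: 0.386
gripper_force: 25.1
```

```bash
python3 go.py salt_c
```

```text
t 15.0 tcp [0.4278 0.2092 0.2272] yaw_y 12.25 z [-5.e-04 -6.e-04 -1.e+00] gap 0.386 F [-0.6 -0.2 -0.7] q [ 0.22  0.36  1.82 -0.    0.97  0.01]
salt_c [0.431  0.2095 0.076 ] shift mm [ -0.3   3.3 151.2]
```

drive_tool(plan=[[0, 0.003, 0.02, 0, 0, 0, -1], [0, 0, 0.035, 0, 0, 0, -1], [0, 0, 0.035, 0, 0, 0, -1], [0, 0, 0.03, 0, 0, 0, -1], [0, 0, 0.02, 0, 0, 0, -1], [0, 0, 0, 0, 0, 0, -1], [0, 0, 0, 0, 0, 0, -1], [0, 0, 0, 0, 0, 0, -1]])

```text
t: 15.8
tcp_pos: [0.4322, 0.2097, 0.0884]
tool_rot: [0.628, 0.778, 0.001, 0.001]
force: [0.3, 1.1, -1.2]
finger_gap: 0.387
gripper_force: 25.2
```

```bash
python3 go.py salt_c
```

```text
t 15.8 tcp [0.4322 0.2097 0.0884] yaw_y 12.14 z [ 2.4e-03  5.0e-04 -1.0e+00] gap 0.387 F [ 0.3  1.1 -1.2] q [ 0.22  0.61  1.92 -0.    0.61  0.01]
salt_c [0.431  0.2095 0.076 ] shift mm [ 0.  -1.2 12.4]
```

drive_tool(plan=[[0, 0, 0.005, 0, 0, 0, -1], [0, 0, 0.004, 0, 0, 0, -1], [0, 0, 0.002, 0, 0, 0, -1], [0, 0, 0.001, 0, 0, 0, -1], [0, 0, 0, 0, 0, 0, -1], [0, 0, 0, 0, 0, 0, -1]])

```text
t: 16.4
tcp_pos: [0.4312, 0.2101, 0.0758]
tool_rot: [0.628, 0.778, 0.0, 0.0]
force: [-0.2, -0.1, 4.9]
finger_gap: 0.389
gripper_force: 26.1
```

Seated. Releasing with a small opening and lifting.

drive_tool(plan=[[0, 0, 0, 0, 0, 0, 0], [0, 0, 0, 0, 0, 0, 0.2], [0, 0, 0, 0, 0, 0, 0.3], [0, 0, 0, 0, 0, 0, 0.3], [0, 0, -0.015, 0, 0, 0, 0.3], [0, 0, -0.03, 0, 0, 0, 0.3], [0, 0, -0.04, 0, 0, 0, 0.3], [0, 0, -0.04, 0, 0, 0, 0.3], [0, 0, -0.035, 0, 0, 0, 0.3], [0, 0, 0, 0, 0, 0, 1]])

```text
t: 17.4
tcp_pos: [0.434, 0.2108, 0.2398]
tool_rot: [0.628, 0.778, 0.004, 0.003]
force: [1.0, 1.0, 0.0]
finger_gap: 0.806
gripper_force: 0.0
```

```bash
python3 go.py herb mustard; python3 w.py .431 .2095 .07 .11
```

```text
t 17.4 tcp [0.434  0.2108 0.2398] yaw_y 12.2 z [ 0.0106  0.0024 -0.9999] gap 0.806 F [1. 1. 0.] q [0.22 0.34 1.79 0.   1.   0.01]
herb [ 0.4025 -0.285   0.092 ] shift mm [-478.  -137.2  146.3]
mustard [ 0.4425 -0.05    0.075 ] shift mm [-256.7  -48.6  164.2]
2035 min [0.4144 0.1943 0.07  ] max [0.4483 0.228  0.0988] mid [0.4313 0.2112 0.0844]
```

Salt is at (.431,.211) with its top at .098, as it should be. Now the herb jar.

drive_tool(plan=[[-0.02, 0, 0, 0, 0, 0, 1], [-0.04, -0.014, 0, 0, 0, 0, 1], [-0.045, -0.014, 0, 0, 0, 0, 1], [-0.045, -0.014, 0, 0, 0, 0, 1], [-0.045, -0.014, 0, 0, 0, 0, 1], [-0.045, -0.014, 0, 0, 0, 0, 1], [-0.045, -0.014, 0, 0, 0, 0, 1], [-0.045, -0.014, 0, 0, 0, 0, 1], [-0.045, -0.014, 0, 0, 0, 0, 1], [-0.045, -0.014, 0, 0, 0, 0, 1]])

```text
t: 18.45
tcp_pos: [0.3951, -0.2283, 0.2337]
tool_rot: [0.628, 0.778, 0.0, -0.002]
force: [0.9, -0.7, 0.6]
finger_gap: 1.003
gripper_force: 0.0
```

drive_tool(plan=[[-0.035, -0.008, 0, 0, 0, 0, 1], [-0.02, 0, 0, 0, 0, 0, 1], [0, 0, 0, 0, 0, 0, 1], [0, 0, 0, 0, 0, 0, 1], [0, 0, 0, 0, 0, 0, 1]])

```text
t: 18.95
tcp_pos: [0.3996, -0.2806, 0.2343]
tool_rot: [0.628, 0.778, 0.0, -0.002]
force: [-0.0, 0.7, -0.8]
finger_gap: 0.998
gripper_force: 0.0
```

```bash
python3 go.py herb; python3 w.py .4025 -.285 .092 .13
```

```text
t 18.95 tcp [ 0.3996 -0.2806  0.2343] yaw_y 12.25 z [-0.0022  0.0028 -1.    ] gap 0.998 F [-0.   0.7 -0.8] q [-0.84  0.36  1.78  0.    1.01 -1.06]
herb [ 0.4025 -0.285   0.092 ] shift mm [ -5.4   2.2 142.3]
3888 min [ 0.3821 -0.3038  0.092 ] max [ 0.4243 -0.2636  0.1235] mid [ 0.4032 -0.2837  0.1078]
```

drive_tool(plan=[[-0.004, 0.003, 0.02, 0, 0, 0, 1], [0, 0, 0.035, 0, 0, 0, 1], [0, 0, 0.035, 0, 0, 0, 1], [0, 0, 0.03, 0, 0, 0, 1], [0, 0, 0.02, 0, 0, 0, 1], [0, 0, 0, 0, 0, 0, 1], [0, 0, 0, 0, 0, 0, 1], [0, 0, 0, 0, 0, 0, 1]])

```text
t: 19.8
tcp_pos: [0.4049, -0.286, 0.0965]
tool_rot: [0.628, 0.778, -0.0, 0.001]
force: [-1.0, -0.3, 0.5]
finger_gap: 0.998
gripper_force: 0.0
```

```bash
python3 go.py herb
```

```text
t 19.8 tcp [ 0.4049 -0.286   0.0965] yaw_y 12.24 z [ 0.0016 -0.0017 -1.    ] gap 0.998 F [-1.  -0.3  0.5] q [-0.84  0.6   1.88  0.    0.66 -1.05]
herb [ 0.4025 -0.285   0.092 ] shift mm [ 1.5 -2.1  4.5]
```

drive_tool(plan=[[0.001, -0.001, 0.003, 0, 0, 0, 1], [0, 0, 0, 0, 0, 0, -1], [0, 0, 0, 0, 0, 0, -1], [0, 0, 0, 0, 0, 0, -1], [0, 0, 0, 0, 0, 0, -1], [0, 0, 0, 0, 0, 0, -1], [0, 0, 0, 0, 0, 0, -1], [0, 0, 0, 0, 0, 0, -1], [0, 0, 0, 0, 0, 0, -1]])

```text
t: 20.7
tcp_pos: [0.4033, -0.2854, 0.0927]
tool_rot: [0.628, 0.778, -0.0, 0.001]
force: [0.3, 0.6, 6.1]
finger_gap: 0.471
gripper_force: 25.0
```

```bash
python3 go.py herb herb_c
```

```text
t 20.7 tcp [ 0.4033 -0.2854  0.0927] yaw_y 12.18 z [ 8.e-04 -7.e-04 -1.e+00] gap 0.471 F [0.3 0.6 6.1] q [-0.84  0.61  1.89  0.    0.65 -1.06]
herb [ 0.4025 -0.285   0.092 ] shift mm [ 0.5 -0.7  0.6]
herb_c [0.4141 0.2877 0.1   ] shift mm [557.9 131.5  -7.7]
```

drive_tool(plan=[[0, 0, -0.01, 0, 0, 0, -1], [0, 0, -0.03, 0, 0, 0, -1], [0, 0, -0.04, 0, 0, 0, -1], [0, 0, -0.04, 0, 0, 0, -1], [0, 0, -0.03, 0, 0, 0, -1], [0.02, 0.01, 0, 0, 0, 0, -1], [0.035, 0.01, 0, 0, 0, 0, -1], [0.04, 0.01, 0, 0, 0, 0, -1], [0.04, 0.01, 0, 0, 0, 0, -1], [0.04, 0.01, 0, 0, 0, 0, -1]])

```text
t: 21.7
tcp_pos: [0.4139, -0.1018, 0.2423]
tool_rot: [0.628, 0.778, -0.0, -0.001]
force: [1.3, -0.5, -0.4]
finger_gap: 0.466
gripper_force: 25.6
```

drive_tool(plan=[[0.04, 0.01, 0, 0, 0, 0, -1], [0.04, 0.01, 0, 0, 0, 0, -1], [0.04, 0.01, 0, 0, 0, 0, -1], [0.04, 0.01, 0, 0, 0, 0, -1], [0.04, 0.01, 0, 0, 0, 0, -1], [0.04, 0.01, 0, 0, 0, 0, -1], [0.04, 0.01, 0, 0, 0, 0, -1], [0.04, 0.011, 0, 0, 0, 0, -1], [0.035, 0, 0, 0, 0, 0, -1], [0.02, 0, 0, 0, 0, 0, -1]])

```text
t: 22.7
tcp_pos: [0.4136, 0.2823, 0.2421]
tool_rot: [0.627, 0.779, -0.0, -0.0]
force: [0.3, 0.2, -2.3]
finger_gap: 0.475
gripper_force: 25.6
```

drive_tool(plan=[[0.008, 0, 0, 0, 0, 0, -1], [0, 0, 0, 0, 0, 0, -1], [0, 0, 0, 0, 0, 0, -1]])

```text
t: 23.0
tcp_pos: [0.413, 0.2871, 0.2422]
tool_rot: [0.628, 0.778, -0.001, 0.0]
force: [0.5, -0.1, -1.1]
finger_gap: 0.468
gripper_force: 25.6
```

```bash
python3 go.py herb_c
```

```text
t 23.0 tcp [0.413  0.2871 0.2422] yaw_y 12.17 z [-6.e-04 -9.e-04 -1.e+00] gap 0.468 F [ 0.5 -0.1 -1.1] q [ 0.39  0.37  1.74 -0.    1.04  0.17]
herb_c [0.4141 0.2877 0.1   ] shift mm [  0.5   1.3 142.2]
```

drive_tool(plan=[[0, 0.001, 0.02, 0, 0, 0, -1], [0, 0, 0.035, 0, 0, 0, -1], [0, 0, 0.035, 0, 0, 0, -1], [0, 0, 0.025, 0, 0, 0, -1], [0, 0, 0.015, 0, 0, 0, -1], [0, 0, 0, 0, 0, 0, -1], [0, 0, 0, 0, 0, 0, -1], [0, 0, 0, 0, 0, 0, -1]])

```text
t: 23.8
tcp_pos: [0.4152, 0.288, 0.1134]
tool_rot: [0.628, 0.778, 0.001, 0.001]
force: [-0.7, 0.4, -0.4]
finger_gap: 0.469
gripper_force: 25.6
```

```bash
python3 go.py herb_c
```

```text
t 23.8 tcp [0.4152 0.288  0.1134] yaw_y 12.13 z [ 2.e-03  8.e-04 -1.e+00] gap 0.469 F [-0.7  0.4 -0.4] q [ 0.38  0.58  1.85 -0.    0.71  0.17]
herb_c [0.4141 0.2877 0.1   ] shift mm [-0.1 -1.2 13.4]
```

drive_tool(plan=[[0, 0, 0.005, 0, 0, 0, -1], [0, 0, 0.004, 0, 0, 0, -1], [0, 0, 0.002, 0, 0, 0, -1], [0, 0, 0.002, 0, 0, 0, -1], [0, 0, 0, 0, 0, 0, -1], [0, 0, 0, 0, 0, 0, -1]])

```text
t: 24.4
tcp_pos: [0.4149, 0.2885, 0.1003]
tool_rot: [0.628, 0.778, 0.001, 0.001]
force: [-0.1, -1.2, 6.3]
finger_gap: 0.47
gripper_force: 25.3
```

drive_tool(plan=[[0, 0, 0, 0, 0, 0, 0.1], [0, 0, 0, 0, 0, 0, 0.3], [0, 0, 0, 0, 0, 0, 0.4], [0, 0, 0, 0, 0, 0, 0.4], [0, 0, -0.015, 0, 0, 0, 0.4], [0, 0, -0.03, 0, 0, 0, 0.4], [0, 0, -0.04, 0, 0, 0, 0.4], [0, 0, -0.04, 0, 0, 0, 0.4], [0, 0, -0.015, 0, 0, 0, 0.4], [0, 0, 0, 0, 0, 0, 1]])

```text
t: 25.4
tcp_pos: [0.4156, 0.2889, 0.2418]
tool_rot: [0.628, 0.778, 0.003, 0.002]
force: [-0.5, 0.2, -0.3]
finger_gap: 0.852
gripper_force: 0.0
```

```bash
python3 go.py mustard; python3 w.py .414 .2877 .1 .14
```

```text
t 25.4 tcp [0.4156 0.2889 0.2418] yaw_y 12.19 z [ 0.0059  0.0024 -1.    ] gap 0.852 F [-0.5  0.2 -0.3] q [0.39 0.37 1.73 0.   1.03 0.17]
mustard [ 0.4425 -0.05    0.075 ] shift mm [-337.1  -46.4  166.2]
3930 min [0.3929 0.2697 0.1   ] max [0.4352 0.3097 0.1317] mid [0.4141 0.2897 0.1159]
```

The herb jar is placed at (.414,.290) with its top at .131. The mustard jar is last.

drive_tool(plan=[[-0.02, 0, 0, 0, 0, 0, 1], [-0.04, -0.005, 0, 0, 0, 0, 1], [-0.045, -0.006, 0, 0, 0, 0, 1], [-0.045, -0.006, 0, 0, 0, 0, 1], [-0.045, -0.006, 0, 0, 0, 0, 1], [-0.045, -0.006, 0, 0, 0, 0, 1], [-0.045, -0.006, 0, 0, 0, 0, 1], [-0.035, -0.006, 0, 0, 0, 0, 1], [-0.016, -0.005, 0, 0, 0, 0, 1], [0, 0, 0, 0, 0, 0, 1]])

```text
t: 26.45
tcp_pos: [0.4393, -0.0517, 0.2376]
tool_rot: [0.63, 0.777, -0.001, -0.002]
force: [-0.3, 1.0, -0.4]
finger_gap: 1.003
gripper_force: 0.0
```

drive_tool(plan=[[0, 0, 0, 0, 0, 0, 1], [0, 0, 0, 0, 0, 0, 1]])

```text
t: 26.65
tcp_pos: [0.4394, -0.0488, 0.2385]
tool_rot: [0.628, 0.778, -0.0, -0.001]
force: [-0.1, 0.1, -0.5]
finger_gap: 1.002
gripper_force: 0.0
```

```bash
python3 go.py mustard; python3 w.py .4425 -.05 .092 .13
```

```text
t 26.65 tcp [ 0.4394 -0.0488  0.2385] yaw_y 12.24 z [-0.0021  0.0012 -1.    ] gap 1.002 F [-0.1  0.1 -0.5] q [-0.36  0.29  1.88  0.    0.97 -0.58]
mustard [ 0.4425 -0.05    0.075 ] shift mm [ -2.1   3.1 163.5]
4240 min [ 0.4202 -0.0721  0.092 ] max [ 0.4672 -0.0248  0.1073] mid [ 0.4437 -0.0484  0.0996]
```

drive_tool(plan=[[-0.001, 0.003, 0.02, 0, 0, 0, 1], [0, 0, 0.035, 0, 0, 0, 1], [0, 0, 0.04, 0, 0, 0, 1], [0, 0, 0.035, 0, 0, 0, 1], [0, 0, 0.02, 0, 0, 0, 1], [0, 0, 0.01, 0, 0, 0, 1], [0, 0, 0, 0, 0, 0, 1], [0, 0, 0, 0, 0, 0, 1]])

```text
t: 27.5
tcp_pos: [0.4438, -0.05, 0.0799]
tool_rot: [0.628, 0.778, 0.0, 0.001]
force: [0.4, 0.2, -0.3]
finger_gap: 0.997
gripper_force: 0.0
```

```bash
python3 go.py mustard
```

```text
t 27.5 tcp [ 0.4438 -0.05    0.0799] yaw_y 12.24 z [ 1.e-03 -4.e-04 -1.e+00] gap 0.997 F [ 0.4  0.2 -0.3] q [-0.36  0.6   2.01  0.    0.53 -0.58]
mustard [ 0.4425 -0.05    0.075 ] shift mm [ 0.2 -1.3  4.9]
```

drive_tool(plan=[[0.001, 0, 0.005, 0, 0, 0, 1], [0, 0, 0, 0, 0, 0, -1], [0, 0, 0, 0, 0, 0, -1], [0, 0, 0, 0, 0, 0, -1], [0, 0, 0, 0, 0, 0, -1], [0, 0, 0, 0, 0, 0, -1], [0, 0, 0, 0, 0, 0, -1], [0, 0, 0, 0, 0, 0, -1], [0, 0, 0, 0, 0, 0, -1]], newtons=35)

```text
t: 28.4
tcp_pos: [0.4435, -0.0495, 0.075]
tool_rot: [0.628, 0.778, 0.0, 0.001]
force: [0.8, 0.6, 6.1]
finger_gap: 0.562
gripper_force: 35.4
```

```bash
python3 go.py mustard mustard_c
```

```text
t 28.4 tcp [ 0.4435 -0.0495  0.075 ] yaw_y 12.18 z [ 1.4e-03 -5.0e-04 -1.0e+00] gap 0.562 F [0.8 0.6 6.1] q [-0.36  0.61  2.01  0.    0.51 -0.58]
mustard [ 0.4425 -0.05    0.075 ] shift mm [-0.3 -1.1 -0. ]
mustard_c [0.4479 0.1313 0.083 ] shift mm [175.8  42.4  -8.1]
```

drive_tool(plan=[[0, 0, -0.01, 0, 0, 0, -1], [0, 0, -0.03, 0, 0, 0, -1], [0, 0, -0.04, 0, 0, 0, -1], [0, 0, -0.04, 0, 0, 0, -1], [0, 0, -0.03, 0, 0, 0, -1], [0.02, 0.006, 0, 0, 0, 0, -1], [0.035, 0.009, 0, 0, 0, 0, -1], [0.035, 0.009, 0, 0, 0, 0, -1], [0.035, 0.009, 0, 0, 0, 0, -1], [0.03, 0.009, 0, 0, 0, 0, -1]])

```text
t: 29.4
tcp_pos: [0.45, 0.1126, 0.2244]
tool_rot: [0.628, 0.778, -0.0, -0.001]
force: [-0.1, -0.6, -2.8]
finger_gap: 0.563
gripper_force: 37.7
```

drive_tool(plan=[[0.02, 0, 0, 0, 0, 0, -1], [0, 0, 0, 0, 0, 0, -1], [0, 0, 0, 0, 0, 0, -1]])

```text
t: 29.7
tcp_pos: [0.4464, 0.1307, 0.2243]
tool_rot: [0.627, 0.779, -0.001, -0.0]
force: [-0.2, -1.3, -2.9]
finger_gap: 0.56
gripper_force: 37.6
```

```bash
python3 go.py mustard_c
```

```text
t 29.7 tcp [0.4464 0.1307 0.2243] yaw_y 12.27 z [-1.e-03 -6.e-04 -1.e+00] gap 0.56 F [-0.2 -1.3 -2.9] q [ 0.04  0.35  1.84 -0.    0.95 -0.17]
mustard_c [0.4479 0.1313 0.083 ] shift mm [  0.4   1.8 141.3]
```

drive_tool(plan=[[0, 0.001, 0.02, 0, 0, 0, -1], [0, 0, 0.035, 0, 0, 0, -1], [0, 0, 0.035, 0, 0, 0, -1], [0, 0, 0.025, 0, 0, 0, -1], [0, 0, 0.015, 0, 0, 0, -1], [0, 0, 0, 0, 0, 0, -1], [0, 0, 0, 0, 0, 0, -1], [0, 0, 0, 0, 0, 0, -1]])

```text
t: 30.5
tcp_pos: [0.4491, 0.1304, 0.0952]
tool_rot: [0.628, 0.778, 0.001, 0.001]
force: [-0.9, -0.1, -2.7]
finger_gap: 0.563
gripper_force: 37.4
```

```bash
python3 go.py mustard_c
```

```text
t 30.5 tcp [0.4491 0.1304 0.0952] yaw_y 12.15 z [ 0.0022  0.     -1.    ] gap 0.563 F [-0.9 -0.1 -2.7] q [ 0.04  0.58  1.95 -0.    0.6  -0.17]
mustard_c [0.4479 0.1313 0.083 ] shift mm [ 1.2 -1.  12.2]
```

drive_tool(plan=[[0.001, 0, 0.005, 0, 0, 0, -1], [0, 0, 0.004, 0, 0, 0, -1], [0, 0, 0.002, 0, 0, 0, -1], [0, 0, 0.001, 0, 0, 0, -1], [0, 0, 0, 0, 0, 0, -1], [0, 0, 0, 0, 0, 0, -1]])

```text
t: 31.1
tcp_pos: [0.448, 0.1319, 0.0829]
tool_rot: [0.628, 0.778, 0.0, 0.0]
force: [-1.2, 0.7, 6.0]
finger_gap: 0.56
gripper_force: 38.1
```

drive_tool(plan=[[0, 0, 0, 0, 0, 0, 0.2], [0, 0, 0, 0, 0, 0, 0.4], [0, 0, 0, 0, 0, 0, 0.5], [0, 0, 0, 0, 0, 0, 0.5], [0, 0, -0.015, 0, 0, 0, 0.5], [0, 0, -0.03, 0, 0, 0, 0.5], [0, 0, -0.04, 0, 0, 0, 0.5], [0, 0, -0.04, 0, 0, 0, 0.5], [0, 0, -0.03, 0, 0, 0, 0.5], [0, 0, 0, 0, 0, 0, 0.5]])

```text
t: 32.1
tcp_pos: [0.4506, 0.1321, 0.2412]
tool_rot: [0.628, 0.778, 0.003, 0.004]
force: [-0.2, -0.1, 0.6]
finger_gap: 0.749
gripper_force: 0.0
```

drive_tool(plan=[[-0.03, 0, 0, 0, 0, 0, 1], [-0.04, 0, 0, 0, 0, 0, 1], [-0.04, 0, 0, 0, 0, 0, 1], [-0.04, 0, 0, 0, 0, 0, 1], [-0.04, 0, 0, 0, 0, 0, 1], [-0.04, 0, 0, 0, 0, 0, 1], [-0.03, 0, 0, 0, 0, 0, 1], [0, 0, 0, 0, 0, 0, 1], [0, 0, 0, 0, 0, 0, 1], [0, 0, 0, 0, 0, 0, 1]])

```text
t: 33.1
tcp_pos: [0.5018, -0.1211, 0.2364]
tool_rot: [0.628, 0.778, -0.0, -0.001]
force: [1.4, 0.8, -0.9]
finger_gap: 1.004
gripper_force: 0.0
```

```bash
python3 go.py
python3 - <<'E'
from h import *
from station import manip
d=manip.snapshot("scene"); cv2.imwrite("pics/s3.png",d["image"][:,:,::-1]); P=cloud(d).reshape(-1,3)
s=P[(P[:,2]>.06)&(P[:,2]<.079)&(P[:,0]>.3)&(P[:,0]<.7)&(P[:,1]>.02)&(P[:,1]<.4)]
print(cv2.minAreaRect(s[:,:2].astype(np.float32)*1000))
a=np.radians(12.2);R=np.array([[np.cos(a),np.sin(a)],[-np.sin(a),np.cos(a)]])
for n,X,Y,h,lo in(("mill",.045,0,.165,.13),("salt",-.045,0,.09,.075),("mustard",-.045,-.08,.106,.1),("herb",-.045,.08,.122,.1),("vin",.045,-.08,.209,.19),("oil",.045,.08,.209,.19)):
    q=P.copy(); q[:,:2]=(q[:,:2]-[.475,.219])@R.T
    q=q[(np.hypot(q[:,0]-X,q[:,1]-Y)<.035)&(q[:,2]>lo)&(q[:,2]<h+.03)]
    print(n,len(q),((q.min(0)+q.max(0))/2)[:2].round(3),"top",q[:,2].max().round(3),"exp",h+.008)
E
```

```text
t 33.1 tcp [ 0.5018 -0.1211  0.2364] yaw_y 12.22 z [-0.0024  0.0016 -1.    ] gap 1.004 F [ 1.4  0.8 -0.9] q [-0.45  0.39  1.71  0.    1.04 -0.67]
((475.4713439941406, 220.73226928710938), (180.88946533203125, 253.40206909179688), 12.212966918945312)
mill 577 [0.044 0.007] top 0.176 exp 0.17300000000000001
salt 300 [-0.045  0.005] top 0.1 exp 0.098
mustard 477 [-0.045 -0.076] top 0.117 exp 0.11399999999999999
herb 621 [-0.044  0.083] top 0.134 exp 0.13
vin 274 [ 0.042 -0.076] top 0.22 exp 0.217
oil 340 [0.046 0.078] top 0.22 exp 0.217
```

View pics/s3.png

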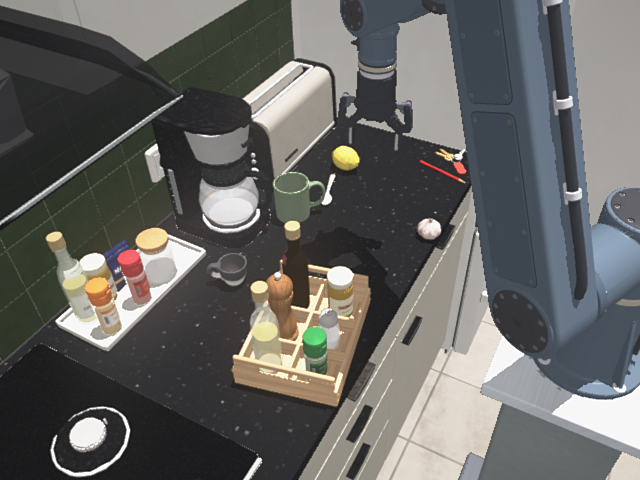

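All six things stand upright in their cells: mustard (341,290) in front of the vinegar, herbs (315,350) in front of the oil, salt (329,328) and mill (282,305) in the middle. The caddy and bystanders haven't moved.

```bash
python3 -c "
from station import manip
print(manip.sign_off())"
```

```text
the job is handed in; nothing more can be done
None
```

The caddy is loaded and the job is handed in at about 33 s: mill, salt, mustard and herbs each stand upright within about 8 mm of their cell centres by the final camera check, and the caddy, bottles, garlic, lemon and mug stayed in place; the hand-in call returned no verdict.

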